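Screw down the canner lid evenly

TASK

Close the aluminium pressure canner: turn its two black wing knobs clockwise, a part-turn on one and then on the other, so that the lid comes down square and neither knob ever gets more than a quarter turn ahead of the other, until the lid bears on the rubber gasket on both sides. Then nip both knobs up snug by feel, evenly, so that each side is firmly clamped but the gasket is not crushed, let go, and leave everything else on the counter where it is.

Things in the scene. Friction and masses are not known exactly. Their poses are not given: they have to be found in the camera images.
- knob_left (a joint): angle (rad) of the wing knob on the pot's left (+y) stud. Grows clockwise seen from above, which lowers the knob and this side of the lid 4 mm per rad. The bar's direction is the pot's yaw minus this angle. Starts at -0.4 to 0.4. Running free it takes about 0.32 N m; it stays where it is left. The lid touches the gasket at an unmeasured angle of 1.15 to 2.55 rad, alike for both knobs to 0.15 rad
- knob_right (a joint): the same for the wing knob on the right (-y) stud. For both: past the touch the torque climbs, gently at first, then about 0.23 N m per rad, above the free-running torque (each 0.1 N m of rise is 25 N of clamping). Snug is a rise of 0.08 to 0.20 N m, best 0.13 N m, some 0.6 rad past the touch; a rise of 0.26 N m crushes the gasket
- knob_left_grip (a point): centre of the left knob's wing bar: black plastic, 56 mm long, 13 mm thick, 26 mm high (13 mm below to 13 mm above this point), upright flat sides, on a round hub 34 mm across and 14 mm high. The knob turns about the vertical through this point, which sinks with the lid; about 0.17 m above the counter, 128 mm from the canner's middle
- knob_right_grip (a point): the same point of the right knob
- lid: domed aluminium lid, 226 mm across, with a small steel vent weight and a black dial near its middle (tops about 42 mm above this point); origin 4 mm above its underside at the middle; z up when level. A light lift spring holds it up against the two knobs' collars (about 6 N each), so each side follows its knob
- ear_left: flat lug of the lid, 40 x 50 x 12 mm, under the left knob; origin at its underside on the knob's axis
- ear_right: the same under the right knob
- pot: round aluminium canner pot, 216 mm across, 112 mm to the rim, standing fast on the hob, a black side grip on each of its x sides; origin under its middle. Its y axis points to the left knob. A black rubber gasket lies level on the rim; its top is 6.5 to 12 mm above the rim, unmeasured and different each time
- glass_bowl: glass bowl, 150 mm across, 60 mm high, bystander; origin under its middle
- pan: aluminium frying pan, 200 mm across, 45 mm high with a black handle along its x axis, bystander; origin under its middle
- salt_pig: white ceramic salt pig, 112 mm across and high, bystander; origin under its middle
- garlic_press: black plastic garlic press lying flat, 150 mm long along its x axis, 22 mm high, bystander; origin under it
- pepper_mill: wooden pepper mill, 56 mm across, 160 mm high, bystander; origin under its middle
- spatula: wooden spatula lying flat along its x axis, bystander
- spice_jar: amber glass spice jar, 48 mm across, 85 mm high, bystander; origin under its middle
- nut_left: steel collar of the left knob, 26 mm across, 4 mm high, pressing down on the lid's left ear; origin at its underside, on the knob's axis; it sinks with the knob but does not turn
- nut_right: the same for the right knob

How it is judged:
On the way:
1. the lid bears on the gasket on both sides (contact force between ear_left and nut_left above 10 N and contact force between ear_right and nut_right above 10 N), for 0.1 s.
At the end, for the whole second after the job is handed in: each knob's collar presses its ear of the lid down with 25 to 55 N (about 6 N of it against the lift spring, the rest clamping the gasket: a torque rise of 0.08 to 0.20 N m), and the lid is level within 0.009 rad (contact force between ear_left and nut_left between 25 and 55 N and contact force between ear_right and nut_right between 25 and 55 N and angle between lid's own z axis and vertical below 0.009 rad); the robot touches nothing.
It fails at once if one knob more than a quarter turn ahead of the other, so that the lid is out of square (angle between lid's own z axis and vertical above 0.0255 rad).
It fails at once if gasket crushed: more than 72 N of collar on ear on one side (contact force between ear_left and nut_left above 72 N or contact force between ear_right and nut_right above 72 N).
It fails at once if a bystander moved by more than 30 mm (distance of any of glass_bowl, pan, salt_pig, garlic_press, pepper_mill, spatula, spice_jar from where it was at the start of the episode above 0.03 m).
It also fails if it takes over 72 s, if anything falls off the work surface, if the arm or the gripper's body presses on something with over 40 N, if the wrist force passes 120 N, or if a joint passes its speed limit or range.

ROBOT

A 6-joint arm with a two-finger parallel gripper is mounted at the origin on the work surface. World frame = base frame: x ahead of the robot, y to its left, z up, the work surface at z = 0. Lengths are in m, angles in rad, forces in N, time in s.
With the tool pointing down it reaches from about 0.375 to 0.75 m from the base axis. Payload 9 kg.
Tool frame: the origin (TCP) lies at the very end of the fingers, on their centre line; the grasp point (between the pads) lies 19 mm behind it; z points along the fingers, y is the line along which they close (so a half turn about z gives the same grasp; the last joint's range is limited). The gripper opens to 85 mm and grips with 20 to 120 N. Pads are 22 mm wide; open, the fingers measure 114 mm over their backs; the gripper's body (76 mm by 85 mm) begins 54 mm behind the grasp point. The pads swing forward as they close: fully open they stand 13 mm farther back than shut.
Start: joints at [0.896, 0.104, 0.097, 1.564, 0, 1.353], TCP at [0.265, 0.539, 0.231] pointing down, gripper open.
Joint ranges: [-2.99, 2.99], [-0.84, 1.86], [-1.1, 1.16], [-1.84, 2.11], [-1.51, 1.56], [-3.14, 3.14]. Speed limits (rad/s): [2.22, 2.22, 2.57, 3.14, 3.14, 3.14].

INTERFACE

Orientations are given as a rotation vector (axis times angle).
In Python, from station import robot, kin, eyes, job_done gives the robot as it stands. Calls block until the motion is done:
- robot.move_pose(position, orientation): joint-space move of the TCP to a pose.
- robot.move_l(position, rot=None, velocity=0.15): straight line of the TCP; rot=None keeps the orientation; velocity is the mean speed in m/s.
- robot.move_joints(angles): joint-space move.
- robot.command_gripper(opening, grasp_force=None): opening from 0.0 (shut) to 1.0 (fully open); grasp_force is the grip in N (None keeps the last); returns when the fingers have stopped.
- robot.dwell(seconds).
- kin.ik(position, orientation): joint angles nearest the present ones, or None.
- eyes.capture(name): name is "scene" or "top" or "wrist"; returns a dict with "pixels" (400x640x3 uint8, blue, green, red), "z_map" (400x640 float32, m along the optical axis (not along the pixel's ray), 0 where there is no reading), "fov_y" (degrees; the focal length in pixels is half the picture's height over the tangent of half this angle, whatever the lens; pixels are square), "cx", "cy" (the principal point, pixels), "R" (3x3) and "t" (3): a world point X has camera coordinates R X + t. Camera axes: x right, y down, z forward; pixel columns grow to the right and rows downward; lengths in m; the calibration is good to about 2 mm. A picture is of the moment at which its call begins.
A pose or a line that the arm cannot do raises robot.IKError and nothing moves.
- job_done(): hands the job in; it is judged then, once.
Readings, each from a call of its own:
- robot.read_t(): time.
- robot.read_q(): joint angles.
- robot.read_qvel(): joint speeds.
- robot.read_joint_torque(): joint torques, N m.
- robot.read_tool_pos(): TCP position.
- robot.read_orientation(): TCP orientation.
- robot.read_contact_force(): force on the tool from outside, world axes, zero at the start.
- robot.read_moment(): the same for the moment, N m.
- robot.read_gripper_width(): opening from 0.0 (shut) to 1.0 (fully open).
- robot.read_finger_force(): force on a finger pad.
Only numpy, scipy, OpenCV 4.12 (cv2) and the standard library are available. Lean on these libraries where they do the work, as an engineer would, in place of code of your own. Each camera call takes 0.05 s, during which the arm holds its last target. There are 200 camera calls.

## Working session

There is one attempt and no reset: what is moved stays moved. The work goes in short steps, each a Python script; the robot and the scene stay as the last script left them, time stands still between calls to the robot, and variables do not carry over. Pictures are saved under pics/ and viewed, at most 10 in all, crops included, and the job is handed in when it is done.

```bash
ls; mkdir -p pics
python3 - <<'E'
from station import robot,kin,eyes
import cv2,numpy as np
for n in ["scene","top"]:
    c=eyes.capture(n); cv2.imwrite(f"pics/{n}0.png",c["pixels"]); np.savez(f"{n}0.npz",**c)
    print(n,c["fov_y"],c["cx"],c["cy"],c["R"].round(3).tolist(),c["t"].round(3).tolist(), -c["R"].T@c["t"])
print(robot.read_t(),robot.read_orientation(),robot.read_moment(),robot.read_contact_force())
E
```

```text
pics
scene 44.12123992532474 313.6907095407832 195.82660151356845 [[-0.401, 0.916, 0.015], [0.777, 0.349, -0.524], [-0.485, -0.198, -0.852]] [0.282, -0.363, 1.756] [1.24717709 0.21633702 1.30126217]
top 44.24571537203116 320.7972497604281 199.23656069386968 [[-0.024, -1.0, -0.001], [-0.976, 0.023, -0.217], [0.217, -0.004, -0.976]] [-0.035, 0.607, 1.348] [ 0.29946977 -0.04375366  1.44728251]
0.1 [-7.11172689e-01 -3.05949625e+00  1.77620682e-03] [ 0.02017407 -0.01770579 -0.00073548] [-0.3036103  -1.65501463  0.70993972]
```

View pics/top0.png

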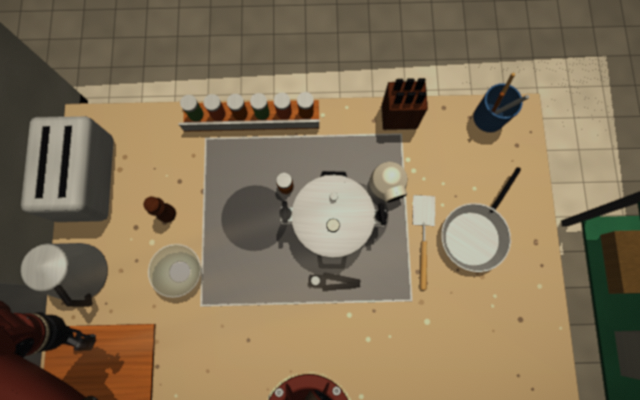

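View pics/scene0.png

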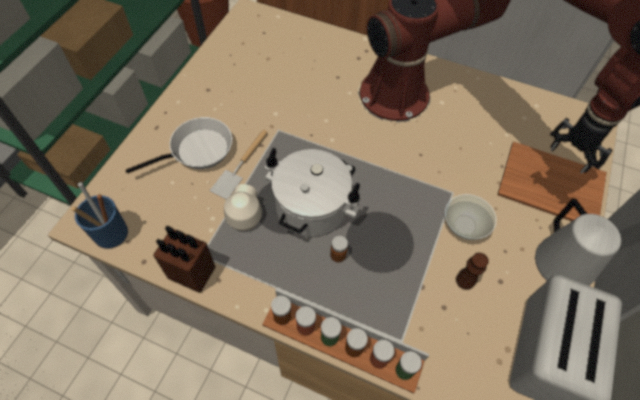

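The top view shows the canner at about (333,215), with the left knob at (286,214) and the right at (381,212). The salt pig (390,180) is close to the right knob and the spice jar (285,184) close to the left one. The scene view shows the knobs at (354,195) and (271,158). Next I'll localise them from depth and colour.

```bash
cat > h.py <<'E'
import numpy as np,cv2
def pts(c):
    f=200/np.tan(np.radians(float(c["fov_y"]))/2)
    v,u=np.mgrid[0:400,0:640]; z=c["z_map"].astype(float)
    P=np.stack([(u-c["cx"])/f*z,(v-c["cy"])/f*z,z],-1)
    W=(P-c["t"])@c["R"]; W[z<=0]=np.nan
    return W
def dark(c,th=60): return c["pixels"].max(-1)<th
def desc(Q):
    m=np.median(Q[:,:2],0); r=cv2.minAreaRect(Q[:,:2].astype(np.float32)*1000)
    return "n",len(Q),"mean",Q.mean(0).round(4),"zmax",np.percentile(Q[:,2],95).round(4),"rect",np.round(r[0],1),np.round(r[1],1),round(r[2],1)
E
python3 - <<'E'
from h import *
for n,k in (("top",[(286,214),(381,212)]),("scene",[(354,195),(271,158)])):
    c=dict(np.load(n+"0.npz")); W=pts(c)
    for u,v in k:
        s=np.s_[v-22:v+22,u-22:u+22]
        m=dark(c)[s]&(W[s][...,2]>.135)&(W[s][...,2]<.25)
        Q=W[s][m]; print(n,(u,v),*desc(Q))
        T=Q[Q[:,2]>np.percentile(Q[:,2],95)-.008]; print('  top',*desc(T)); 
        d=T[:,:2]-T[:,:2].mean(0); w,V=np.linalg.eigh(d.T@d); print('  dir',np.degrees(np.arctan2(V[1,1],V[0,1])),np.sqrt(w/len(d)))
    if n=="top":
        m=(W[...,2]>.125)&(W[...,2]<.2)&(c["pixels"].min(-1)>110)&(abs(W[...,0]-.55)<.2)&(abs(W[...,1]+.07)<.13)
        Q=W[m]; print("lid",*desc(Q)); hull=cv2.convexHull(Q[:,:2].astype(np.float32)); print(cv2.minEnclosingCircle(hull))
        im=cv2.resize(c["pixels"][150:280,250:430],None,fx=4,fy=4,interpolation=cv2.INTER_CUBIC); cv2.imwrite("pics/crop.png",im)
E
```

```text
top (286, 214) n 131 mean [0.5514 0.0473 0.1797] zmax 0.1912 rect [550.4  48.7] [24.3 52.8] 89.2
  top n 85 mean [0.5518 0.0477 0.1874] zmax 0.1919 rect [550.4  48.1] [10.8 52.8] 89.6
  dir -177.6490407412431 [0.00347387 0.01527188]
top (381, 212) n 166 mean [ 0.537  -0.2056  0.1794] zmax 0.191 rect [ 538.  -207.7] [26.8 56.1] 84.4
  top n 100 mean [ 0.5371 -0.2065  0.1877] zmax 0.1914 rect [ 538.  -206.8] [56.2 13. ] 6.9
  dir -173.74618571270602 [0.00363202 0.01588429]
lid n 5332 mean [ 0.5415 -0.0792  0.1519] zmax 0.1609 rect [544.1 -79.8] [223.2 221.7] 40.8
((0.5424709916114807, -0.0781644806265831), 0.11925993114709854)
scene (354, 195) n 139 mean [0.557  0.052  0.1764] zmax 0.1887 rect [554.9  50.7] [28.1 51.3] 68.7
  top n 79 mean [0.5561 0.0492 0.1859] zmax 0.1894 rect [553.1  48.9] [54.2 12.5] 0.8
  dir -179.76985104727737 [0.00361446 0.01524105]
scene (271, 158) n 132 mean [ 0.5423 -0.2014  0.1754] zmax 0.1887 rect [ 540.5 -200.9] [50.5 20.6] 4.1
  top n 62 mean [ 0.5412 -0.2046  0.186 ] zmax 0.1893 rect [ 540.2 -205.3] [49.1 12.3] 5.2
  dir -173.88699559533288 [0.00324862 0.01506304]
```

View pics/crop.png

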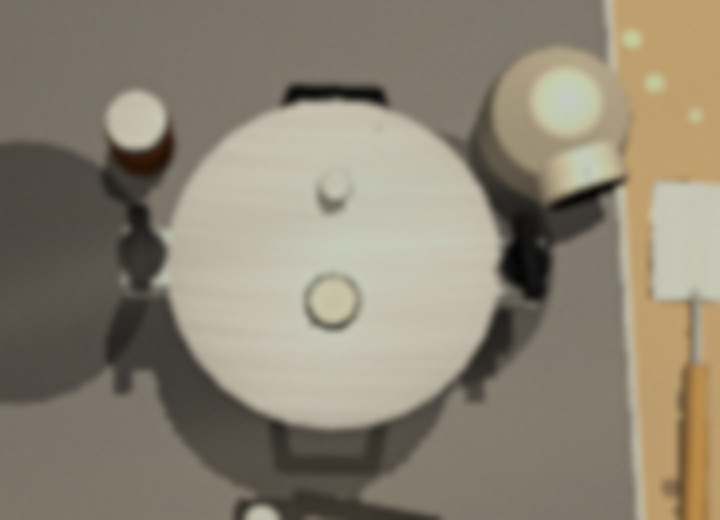

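The bars are clear: left centre about (0.553,0.049) pointing 1°, right about (0.539,-0.206) pointing 6°, tops at z≈0.190. I'll move above the left knob and refine with the wrist camera.

```bash
cat >> h.py <<'E'
from station import robot,kin,eyes,job_done
from scipy.spatial.transform import Rotation as Ro
def ori(bar,):   # bar direction (rad, world); fingers close across it
    p=bar+np.pi/2
    return Ro.from_matrix(np.array([[-np.sin(p),np.cos(p),0],[np.cos(p),np.sin(p),0],[0,0,-1.]])).as_rotvec()
def mat(bar):
    p=bar+np.pi/2; y=np.array([np.cos(p),np.sin(p),0]); z=np.array([0,0,-1.]); return Ro.from_matrix(np.stack([np.cross(y,z),y,z],1)).as_rotvec()
ori=mat
def solve(pos,bar,room=0):
    """joints for the grasp, half turn chosen nearest with `room` rad left for clockwise turning"""
    q=np.array(kin.ik(pos,ori(bar)),float); now=robot.read_q()[5]
    c=[q[5]+k*np.pi for k in (-2,-1,0,1,2) if -3.05<q[5]+k*np.pi<3.05-room]
    q[5]=min(c,key=lambda a:abs(a-now)); return q
E
python3 - <<'E'
from h import *
print(Ro.from_rotvec(robot.read_orientation()).as_matrix().round(2).tolist())
q=solve([.553,.049,.30],np.radians(1.),1.4); print(q.round(3)); robot.move_joints(q)
print(robot.read_t(),robot.read_tool_pos(),robot.read_orientation()-ori(np.radians(1)))
c=eyes.capture("wrist"); cv2.imwrite("pics/w0.png",c["pixels"]); np.savez("w0.npz",**c)
print(c["R"].round(2).tolist(),-c["R"].T@c["t"])
W=pts(c); m=dark(c)&(W[...,2]>.165)&(W[...,2]<.2)&(abs(W[...,0]-.553)<.06)&(abs(W[...,1]-.049)<.045)
print(m.sum()); print(desc(W[m]))
T=W[m];T=T[T[:,2]>.183]; print(desc(T)); d=T[:,:2]-T[:,:2].mean(0); w,V=np.linalg.eigh(d.T@d); print('dir',np.degrees(np.arctan2(V[1,1],V[0,1])))
# q6 sense
print(kin.ik([.553,.049,.30],ori(np.radians(1)-.1))[5]-kin.ik([.553,.049,.30],ori(np.radians(1)))[5])
E
```

```text
[[-0.9, 0.44, -0.0], [0.44, 0.9, -0.0], [0.0, -0.0, -1.0]]
[-0.147 -0.005  0.11   1.686  0.    -0.165]
2.1583 [0.55292601 0.04968479 0.29992723] [ 1.07978873e-03  8.80007176e-05 -2.89640860e-04]
[[-0.02, 1.0, -0.0], [0.96, 0.02, 0.27], [0.27, 0.0, -0.96]] [0.48453599 0.04917664 0.44313594]
1266
('n', 1266, 'mean', array([0.5475, 0.0478, 0.1864]), 'zmax', np.float64(0.1882), 'rect', array([549.8,  47.8]), array([55.2, 12.6]), 0.6)
('n', 1221, 'mean', array([0.5485, 0.0478, 0.1869]), 'zmax', np.float64(0.1882), 'rect', array([549.9,  47.8]), array([55.1, 12.6]), 0.6)
dir -179.41540517946362
0.10000000000000009
```

View pics/w0.png

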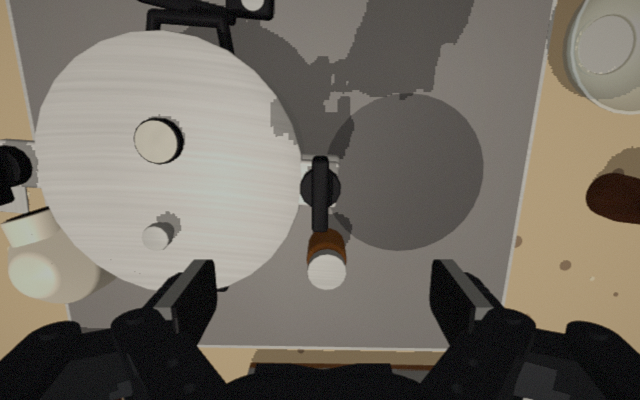

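The wrist view shows the left bar upright at (320,193), clear of everything. Refined centre (0.550,0.048), direction 0.6°, top z≈0.189. Now I'll grasp it and try a few small turns while reading the torque.

```bash
cat >> h.py <<'E'
def grasp(c,bar,room,force=80):
    """c: grip point xyz. hop over at safe height and grasp"""
    p=robot.read_tool_pos()
    if np.hypot(*(p[:2]-c[:2]))>.02 or p[2]>c[2]+.05: robot.move_joints(solve([c[0],c[1],c[2]+.045],bar,room))
    q=solve([c[0],c[1],c[2]-.010],bar,room)
    robot.move_joints(q)
    robot.command_gripper(0,force)
def turn(c,bar,d):
    """turn by d clockwise, sinking with the knob; returns new c,bar"""
    c=np.array([c[0],c[1],c[2]-.004*d]); bar=bar-d
    q=np.array(kin.ik([c[0],c[1],c[2]-.010],ori(bar)),float); now=robot.read_q()[5]
    q[5]+=2*np.pi*np.round((now+d-q[5])/2/np.pi)
    robot.move_joints(q); return c,bar
def rd(): 
    return robot.read_t(),robot.read_q()[5],robot.read_moment(),robot.read_contact_force(),robot.read_joint_torque()[5]
E
python3 - <<'E'
from h import *
c=np.array([.5503,.0481,.1755]); bar=np.radians(.8)
robot.command_gripper(.6)
m0=robot.read_moment(); f0=robot.read_contact_force(); print("zero",robot.read_t(),m0,f0,robot.read_joint_torque()[5])
grasp(c,bar,1.5); np.set_printoptions(precision=3,suppress=True)
print(robot.read_t(),robot.read_tool_pos(),robot.read_gripper_width(),robot.read_finger_force(),*rd())
for d in (.05,.1,.1,.1):
    c,bar=turn(c,bar,d); print(*rd())
robot.dwell(.2); print(*rd())
np.savez("L.npz",c=c,bar=bar)
E
```

```text
zero 2.6417 [ 0.03012477  0.00237604 -0.0080243 ] [ 0.44382831 -0.60558859  0.32512016] 0.000993108842521906
3.8333 [0.551 0.047 0.168] 0.13528857579716166 78.13143610954285 3.8333 -0.16341845624894066 [-0.502  0.3   -0.146] [-1.574 -2.747  7.997] -0.11918696109205484
4.0833 -0.11342162394841734 [-0.462  0.238  0.095] [-1.033 -2.956  7.587] 0.2779889479279518
4.3333 -0.012903640196093545 [-0.543  0.234  0.008] [-1.52  -2.488  7.44 ] 0.30704003758728504
4.5833 0.08705680909952224 [-0.455  0.207 -0.01 ] [-1.152 -2.089  7.701] 0.3064290527254343
4.8333 0.18712397789610072 [-0.522  0.212 -0.064] [ 0.01  -2.008  7.349] 0.30664474703371525
5.0333 0.1864693322499145 [-0.538  0.188 -0.067] [-0.828 -2.417  7.91 ] -0.06994337076321244
```

Joint‑6 torque read straight after each step gives a clean, repeatable free‑running value of 0.307 N m. I'll bring the left knob to about 1.0, then look at the right one, grasp it and turn it the same way.

```bash
cat >> h.py <<'E'
np.set_printoptions(precision=3,suppress=True)
def run(c,bar,total,step,stop):
    """turn by total in steps, stop when the joint-6 torque reaches stop; returns c,bar,done,log"""
    done=0;log=[]
    while done<total-1e-6:
        d=min(step,total-done); c,bar=turn(c,bar,d); done+=d
        t=robot.read_joint_torque()[5]; log.append((round(done,3),round(float(t),4)))
        if t>=stop: break
    print(log,"t",robot.read_t(),"F",robot.read_contact_force(),"w",robot.read_gripper_width()); return c,bar,done,log
def release(c):
    robot.command_gripper(.6); p=robot.read_tool_pos()
    robot.move_l([p[0],p[1],c[2]+.045],velocity=.2)
E
python3 - <<'E'
from h import *
s=np.load("L.npz"); c,bar=s["c"],float(s["bar"])
c,bar,done,log=run(c,bar,.71,.12,.36); release(c)
np.savez("L.npz",c=c,bar=bar,a=.287+done)
robot.move_joints(solve([.539,-.206,.30],np.radians(6.4),2.1))
k=eyes.capture("wrist"); W=pts(k); print("t",robot.read_t())
for x,y,lo in ((.539,-.206,.16),):
    m=dark(k)&(W[...,2]>lo)&(W[...,2]<.2)&(abs(W[...,0]-x)<.045)&(abs(W[...,1]-y)<.04)
    T=W[m]; print(desc(T)); T=T[T[:,2]>np.percentile(T[:,2],95)-.004]; print(desc(T))
    d=T[:,:2]-T[:,:2].mean(0); w,V=np.linalg.eigh(d.T@d); print('dir',np.degrees(np.arctan2(V[1,1],V[0,1])))
cv2.imwrite("pics/w1.png",k["pixels"])
E
```

```text
[(0.12, 0.3181), (0.24, 0.3184), (0.36, 0.3189), (0.48, 0.3193), (0.6, 0.3197), (0.71, 0.3144)] t 6.5333 F [-0.44  -2.73   8.371] w 0.13240415237181807
t 8.9
('n', 1873, 'mean', array([ 0.535, -0.208,  0.179]), 'zmax', np.float64(0.1885), 'rect', array([ 536.8, -208.2]), array([53. , 32.6]), 31.7)
('n', 1240, 'mean', array([ 0.536, -0.208,  0.187]), 'zmax', np.float64(0.1887), 'rect', array([ 537.3, -208.1]), array([56.1, 12.7]), 6.5)
dir -173.1005217652318
```

View pics/w1.png

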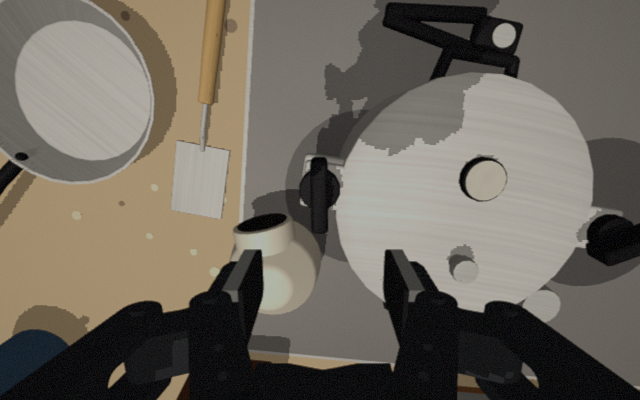

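The wrist view shows the right bar at (319,195), clear of the salt pig (268,268). Centre (0.5373,-0.208), direction 6.5°. I'll turn it, stopping at the first sign of a torque rise.

Run:
```python
from h import *
c=np.array([.5374,-.2079,.1755]); bar=np.radians(6.5)
robot.command_gripper(.6)
grasp(c,bar,2.1); print(robot.read_t(),robot.read_q()[5],robot.read_gripper_width(),robot.read_contact_force())
c,bar,done,log=run(c,bar,2.1,.1,.345); release(c)
np.savez("R.npz",c=c,bar=bar,a=-.162+done); print("R",-.162+done,robot.read_t())
```

```text
10.3 -0.7095983988218322 0.12717918295874728 [-0.82   0.758  8.663]
[(0.1, 0.308), (0.2, 0.3069), (0.3, 0.3069), (0.4, 0.3069), (0.5, 0.3069), (0.6, 0.3068), (0.7, 0.3068), (0.8, 0.3068), (0.9, 0.3069), (1.0, 0.307), (1.1, 0.307), (1.2, 0.3072), (1.3, 0.3073), (1.4, 0.3075), (1.5, 0.3077), (1.6, 0.3079), (1.7, 0.3081), (1.8, 0.3084), (1.9, 0.3085), (2.0, 0.3088), (2.1, 0.309)] t 15.55 F [-0.055  1.138  7.66 ] w 0.12981599665508503
R 1.9380000000000002 16.4417
```

No touch by 1.94. Next I'll take the left knob up to 2.8.

Run:
```python
from h import *
s=np.load("L.npz"); c,bar,a=s["c"],float(s["bar"]),float(s["a"])
grasp(c,bar,1.85); print(robot.read_t(),robot.read_q()[5],robot.read_gripper_width(),robot.read_contact_force())
c,bar,done,log=run(c,bar,1.8,.1,.34); release(c)
np.savez("L.npz",c=c,bar=bar,a=a+done); print("L",a+done,robot.read_t())
```

```text
18.225 0.8965599865604439 0.13119300641065118 [-0.036 -1.331  6.252]
[(0.1, 0.3113), (0.2, 0.3124), (0.3, 0.3133), (0.4, 0.3143), (0.5, 0.3152), (0.6, 0.3161), (0.7, 0.3157), (0.8, 0.3166), (0.9, 0.3175), (1.0, 0.3169), (1.1, 0.3183), (1.2, 0.3274), (1.3, 0.3428)] t 21.475 F [ 1.017 -2.054  5.049] w 0.1298216976975306
L 2.2969999999999997 22.3667
```

Left touched at about 2.1 rad and is now about 0.024 N m above free. Now the right knob, to a rise of about 0.07.

Run:
```python
from h import *
s=np.load("R.npz"); c,bar,a=s["c"],float(s["bar"]),float(s["a"])
grasp(c,bar,1.0); print(robot.read_t(),robot.read_q()[5],robot.read_gripper_width(),robot.read_contact_force())
c,bar,done,log=run(c,bar,.9,.1,.375); release(c)
np.savez("R.npz",c=c,bar=bar,a=a+done); print("R",a+done,robot.read_t())
```

```text
24.1417 1.3906347320399555 0.13094873772136068 [0.607 1.238 6.445]
[(0.1, 0.3124), (0.2, 0.3151), (0.3, 0.3271), (0.4, 0.344), (0.5, 0.3637), (0.6, 0.3854)] t 25.6417 F [-0.212  0.836  7.596] w 0.1286695430419725
R 2.5380000000000003 26.5333
```

Run:
```python
from h import *
for n,tot,stop in (("L",.6,.440),("R",.4,.432)):
    s=np.load(n+".npz"); c,bar,a=s["c"],float(s["bar"]),float(s["a"])
    grasp(c,bar,.8); print(n,robot.read_t(),robot.read_q()[5],robot.read_gripper_width(),robot.read_contact_force())
    c,bar,done,log=run(c,bar,tot,.1,stop); release(c)
    np.savez(n+".npz",c=c,bar=bar,a=a+done); print(n,a+done,robot.read_t())
```

```text
L 28.3167 2.1964590842210807 0.12781860420352575 [-0.314 -2.201  4.96 ]
[(0.1, 0.3618), (0.2, 0.382), (0.3, 0.4047), (0.4, 0.4289), (0.5, 0.4544)] t 29.5667 F [-0.837 -2.862  7.111] w 0.1300537923081474
L 2.7969999999999997 30.4583
R 32.2333 1.990612433175811 0.1271087027483042 [-0.134 -0.048  5.934]
[(0.1, 0.412), (0.2, 0.4365)] t 32.7333 F [-0.48   0.18   6.982] w 0.13065333719399627
R 2.7380000000000004 33.625
```

The rise is 0.134 N m on the left and 0.125 on the right. I'll lift clear and check both bars by camera.

Run:
```python
from h import *
p=robot.read_tool_pos(); robot.move_l([p[0],p[1],.30],velocity=.15)
robot.move_joints([.896,.104,.097,1.564,0,1.353]); print(robot.read_t(),robot.read_contact_force())
k=eyes.capture("top"); W=pts(k); k0=dict(np.load("top0.npz")); cv2.imwrite("pics/end.png",cv2.resize(k["pixels"][90:310,130:530],None,fx=2,fy=2))
for n in "LR":
    s=np.load(n+".npz"); c=s["c"]
    m=dark(k)&(W[...,2]>.135)&(W[...,2]<.25)&(np.hypot(W[...,0]-c[0],W[...,1]-c[1])<.035)
    T=W[m];T=T[T[:,2]>np.percentile(T[:,2],95)-.008]; print(desc(T)); d=T[:,:2]-T[:,:2].mean(0); w,V=np.linalg.eigh(d.T@d)
    print(n,'dir seen',np.degrees(np.arctan2(V[1,1],V[0,1]))%180,'commanded',np.degrees(s["bar"])%180)
```

```text
37.1917 [ 0.288 -0.059 -0.471]
('n', 86, 'mean', array([0.551, 0.048, 0.176]), 'zmax', np.float64(0.1802), 'rect', array([550.7,  48.4]), array([53. , 11.7]), 17.6)
L dir seen 17.598117856857783 commanded 16.934070592584476
('n', 99, 'mean', array([ 0.537, -0.207,  0.176]), 'zmax', np.float64(0.1802), 'rect', array([ 537.4, -206.3]), array([55.5, 12.8]), 19.7)
R dir seen 19.5194147657499 commanded 20.342239412061218
```

View pics/end.png

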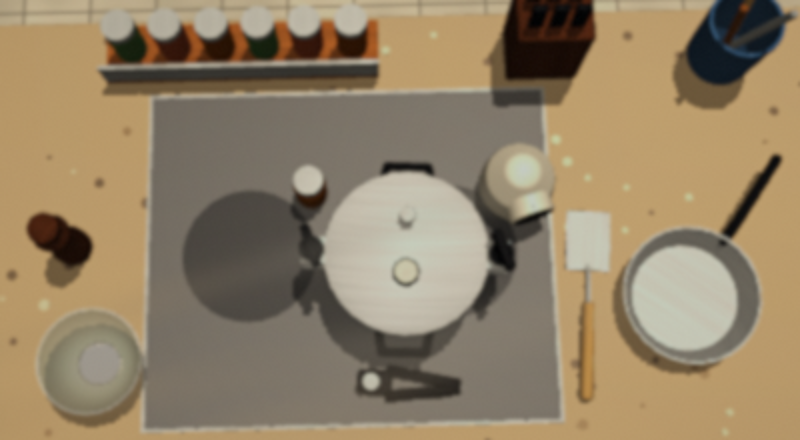

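The picture shows both knobs, at (310,245) and (502,250), within 1° of the commanded angles and at equal height. The bystanders have not moved and the arm is clear, so I'm handing in.

```bash
python3 -c "
from station import job_done; print(job_done())"
```

```text
the job is handed in; nothing more can be done
None
```

The job is handed in, with no verdict shown: the canner's lid is level, and both knobs are snug at torque rises of about 0.134 N m (left) and 0.125 N m (right), with the arm clear, nothing else on the counter moved, and about 37 s of the 72 s used.

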